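# Third hand: seat the relay, latch it, hold the block to the fence

### The arm

A 6-joint arm with a two-finger parallel gripper is mounted at the origin on the work surface. World frame = base frame: x ahead of the robot, y to its left, z up, the work surface at z = 0. Lengths are in mm, angles in degrees, forces in N, time in s.
With the tool pointing down it reaches from about 350 to 850 mm from the base axis. Payload 8.1 kg.
Tool frame: the origin (TCP) lies between the finger pads; the fingertips stand ahead of it and the grasp point (between the pads) lies 2 mm behind it (nose_length is the z of the fingertips in the tool frame, in mm); z points along the fingers, y is the direction in which the jaws open and shut (so a half turn about z gives the same grasp; the last joint's range is limited). The gripper opens to 85 mm and grips with 20 to 120 N. Pads are 22 mm wide; open, the fingers measure 114 mm over their backs; the gripper's body (76 mm by 85 mm) begins 54 mm behind the grasp point. The pads swing forward as they close: fully open they stand 13 mm farther back than shut.
Start: joints at [63.633, 7.471, 85.268, -0, 87.261, -4.893], TCP at [219.631, 558.362, 248.292] pointing down, gripper open.
Joint ranges: [-169.43, 169.43], [-51.17, 129.36], [1.28, 143.12], [-76.62, 256.62], [0, 156.53], [-152.29, 152.29]. Speed limits (degrees/s): [136.94, 136.94, 159.86, 180, 180, 180].

### API

Orientations are given as [roll, pitch, yaw] about the fixed x, y, z axes, in that order (R = Rz(yaw) Ry(pitch) Rx(roll)).
In Python, from bench import * gives the robot as it stands.
- The arm moves only by the tool jog_arm, never from a script. Its argument "plan" is a list of rows, each a list of 3 entries, a list of its own where there are three numbers: the turn, a rotation vector about the tool's x, y, z in degrees, then the shift along the tool's x, y, z in m, then the gripper's target within -1 to 1 (fully open at 1, half-way at 0, shut at -1). A call has 1 to 12 rows; each row is the pose to reach, as a shift and turn from the pose commanded when the call began, along the tool's axes at that moment; what a row does not reach only later rows make up. A row lasts 1/8 s, in which the tool goes at most 62.5 mm and 10.7 degrees, less where a joint would pass 70% of its speed; a pose out of reach is approached as far as the arm can. A call with a gripper value outside its range is refused whole. The fingers move at their own pace and stop on an object; "force" is the grip in N (left out, the last holds). Time passes only in rows, so rows that repeat a pose let the fingers close. It gives the time, the measured TCP pose, the force and the opening at its end, in the units of the state.
- sense(): the state, without advancing time (a new reading comes with each control period).
- snapshot(name): name is "scene" or "top" or "wrist"; returns (picture, depth): 400x640x3 uint8, blue, green, red; 400x640 float32, mm along the optical axis (not along the pixel's ray), 0 where there is no reading.
- camera_info(name): a dict with "fov_y" (degrees; the focal length in pixels is half the picture's height over the tangent of half this angle, whatever the lens; pixels are square), "cx", "cy" (the principal point, pixels), "origin" and "orientation" of the camera in the world. Camera axes: x right, y down, z forward; pixel columns grow to the right and rows downward; lengths in mm; the calibration is good to about 2 mm. A picture is of the moment at which its call begins: read the wrist's pose just before it. camera_info takes no time and is no camera call; for the wrist camera it gives the pose at the moment of the call.
- hand_in(): hands the job in, once; it reports no verdict.
The state is a dict: "time": time; "joint_pos": joint angles; "qd": joint speeds; "joint_efforts": joint torques, N m; "tool_pos": TCP position; "tcp_rot": TCP orientation; "ft_force": force on the tool from outside, world axes, zero at the start; "wrist_torque": the same for the moment, N m; "finger_gap": finger opening in mm.
Only numpy, scipy, OpenCV 4.12 (cv2) and the standard library are available. Lean on these libraries where they do the work, as an engineer would, in place of code of your own. Each camera call takes 0.05 s, during which the arm holds its last target.

### The job

Put the white relay upright into the pocket of the black socket block, all the way down, and swing the block's steel latch shut over it. Then push the block square against the sprung steel fence, with the whole of its back on the fence, and keep it pressed there with a steady force of about 10 N (the weight of a kilogram) so that I can drive the screws through the fence: finish while still holding it pressed. Leave the other components and the screwdriver where they are, and never drive the fence onto its back stop.

Things in the scene. Friction and masses are not known exactly. Their poses are not given: they have to be found in the camera images.
- relay: loose white plastic box, 30 (its x) by 20 (its y) by 40 mm high, with a thin black band round its foot, standing on the bench, about 60 g; origin at the centre of its underside, z up. Either way round (half a turn) fits the pocket
- block: loose black socket block, 66 (its x) by 56 (its y) by 22 mm high, about 0.35 kg, lying free on the bench with its open pocket up; origin at the centre of its underside, z up; its +y face is its back and looks towards the fence. Two steel posts (up to 55 mm above the bench) at the middle of its -x edge carry the latch hinge; with relay and latch in place nothing stands higher than 62 mm
- pocket (a point): centre of the floor of the rectangular pocket, on the middle of the block, 8 mm above its underside; the pocket is 33 (block x) by 23 (block y) mm, 14 mm deep, with a 3 mm chamfer round its mouth; axes as the block's. A seated relay stands out 26 mm and its top is 48 mm above the bench
- latch (a joint): angle of the latch, rad: 0 = shut, lying level over the relay's top; grows as its free end swings up and back, away from the pocket over the block's -x edge, to 2.2 at most; it starts wide open (about 1.85 to 2.1). It swings in the block's xz plane about an axis parallel to the block's y. It is stiff enough to stay where left and takes under 1 N at its end to move; it shuts fully (0) only over a fully seated relay, and needs a light push down at the end
- latch_hinge (a point): hinge axis of the latch, 29 mm to the block's -x from the pocket centre, 51 mm above the bench
- latch_tip (a point): free end of the latch: a flat steel bar 56 mm long from the hinge, 12 mm wide (along the block's y), 5 mm thick, with a tab turned up 8 mm at its free end (on the upper side when shut)
- fence: the fence unit fixed to the bench: an aluminium bracket with, in front of it, an upright steel plate 140 mm long (fence x), 10 mm thick and reaching from 3 to 47 mm above the bench, on springs. Origin on the bench below the middle of the plate's front face with the springs at rest; x along the plate, +y is the pressing direction, from the block into the fence (the bracket's foot reaches to y = 113 mm, its upright stands at y = 45 mm)
- fence_plate (a joint): how far the sprung plate is pushed back along fence +y, m: 0 at rest, back stop at 0.030. The springs give 600 N per m: 10 N is about 0.0167
- capacitor: loose round can standing on end, 28 mm diameter, 45 mm high, black sleeve; leave alone; origin at the centre of its underside
- transformer: loose small transformer, dark steel core 42 by 20 by 34 mm with copper winding 24 by 36 by 22 mm; leave alone; origin at the centre of its underside
- screwdriver: loose screwdriver lying on the bench, 170 mm long, red handle; leave alone
Mind the look-alikes: they are no part of the job. Leave any red look-alike of the relay alone.

How it is judged (in metres and radians):
On the way, in this order (a step that is already met when the one before it is completed fails the run):
1. the relay is seated in the pocket (z of relay in the frame of pocket below 0.003 m and horizontal distance between relay and pocket below 0.004 m and angle between relay's own z axis and vertical below 0.1 rad), for 0.2 s.
2. the latch is shut over the seated relay (value of joint latch below 0.1 rad and z of relay in the frame of pocket below 0.003 m and horizontal distance between relay and pocket below 0.004 m), for 0.2 s.
3. the block is pressed on the fence with 6 to 15 N (contact force between block and fence between 6 and 15 N), for 0.3 s.
At the end, for the whole second after the job is handed in: Relay upright in the pocket (3 mm of its floor, 4 mm of centre); latch within 0.1 rad of shut; the robot still presses the block, not the fence itself; block flat, at rest, back square (0.07 rad) and wholly on the plate (38 mm of its middle), 6 to 15 N on the fence (all of step 2 and all of step 3 and angle between relay's own z axis and vertical below 0.1 rad and value of joint fence_plate between 0.0095 and 0.0255 m and (contact force between any of the fingers, the arm and block above 3 N or contact force between the fingers and relay above 3 N) and contact force between each of the arm, the fingers and fence below 0.5 N and angle between the y axis of block and the y axis of fence, either way round below 0.07 rad and x of block in the frame of fence between -0.038 and 0.038 m and angle between block's own z axis and vertical below 0.06 rad and height (world z) of block below 0.005 m and linear speed of block below 0.01 m/s); the arm keeps its last pose, push and grip.
It fails at once if the fence is driven onto its back stop (value of joint fence_plate above 0.029 m).
It fails at once if a bystander is disturbed (distance of any of capacitor, transformer, screwdriver from where it was at the start of the episode above 0.03 m).
It also fails if it takes over 72 s, if anything falls off the work surface, if the arm or the gripper's body presses on something with over 40 N, if the wrist force passes 120 N, or if a joint passes its speed limit or range.

## Working session

There is one attempt and no reset: what is moved stays moved. The work goes in short steps, Python scripts to look and compute and a tool call to move; the robot and the scene stay as the last step left them, time stands still between calls to the robot, and variables do not carry over. Pictures are saved under pics/ and viewed, and the job is handed in when it is done.

Besides the shell and the picture viewer there is one more tool, called after "Call:" as name(argument=value, ...), one argument or row to a line, values as JSON. jog_arm: Moves the arm, as the interface text tells. Its arguments: {"type":"object","properties":{"plan":{"type":"array","items":{"type":"array"}},"force":{"type":"number"}},"required":["plan"]}

```bash
ls; mkdir -p pics; python3 - <<'E'
from bench import *
import cv2
print(sense())
for n in ["scene","top","wrist"]:
    print(n,camera_info(n))
    p,d=snapshot(n); cv2.imwrite(f"pics/{n}0.png",p)
    import numpy as np; np.save(f"pics/{n}0.npy",d)
E
```

```text
pics
{'time': 0.0, 'joint_pos': array([ 6.36339770e+01,  7.51545275e+00,  8.53300778e+01,  3.20747052e-04,
        8.72616768e+01, -4.89187384e+00]), 'qd': array([-0.0176743 , -0.04273767, -0.01404645,  0.07833494,  0.00606144,
       -0.04254475]), 'joint_efforts': array([-1.02929021e-04, -5.69387877e+01, -5.00562251e+01, -2.45518795e-04,
        1.42746998e-02,  5.09645156e-05]), 'tool_pos': array([219.38083442, 557.89136053, 247.23316005]), 'tcp_rot': array([-1.79893210e+02, -9.46135167e-03,  1.58525826e+02]), 'ft_force': array([ 0.59409488, -0.57060857,  0.21169074]), 'wrist_torque': array([-0.01315366,  0.01362978, -0.00093434]), 'finger_gap': 85.76941840537866}
scene {'fov_y': 42.93505949700807, 'cx': 316.26403283989873, 'cy': 197.88572861617203, 'origin': array([1020.12866127,  465.52455343,  713.75112793]), 'orientation': array([-134.63834704,   -0.77833643,  141.91282064])}
top {'fov_y': 57.156782907178375, 'cx': 316.42510010042974, 'cy': 194.58752228674234, 'origin': array([422.74091921, -73.62885721, 778.361295  ]), 'orientation': array([-1.68183347e+02, -3.96837414e-02, -9.03029335e+01])}
wrist {'fov_y': 65.59336835596396, 'cx': 321.6875648783058, 'cy': 201.60384370923646, 'origin': array([151.08693215, 584.83951017, 372.68750391]), 'orientation': array([1.62979766e+02, 6.16637143e-02, 6.85290039e+01])}
```

View pics/top0.png

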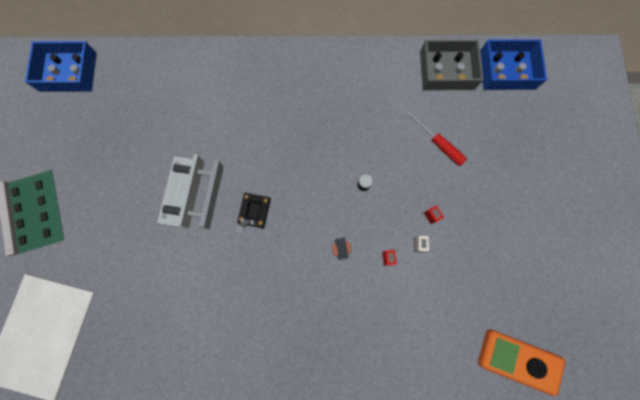

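View pics/scene0.png

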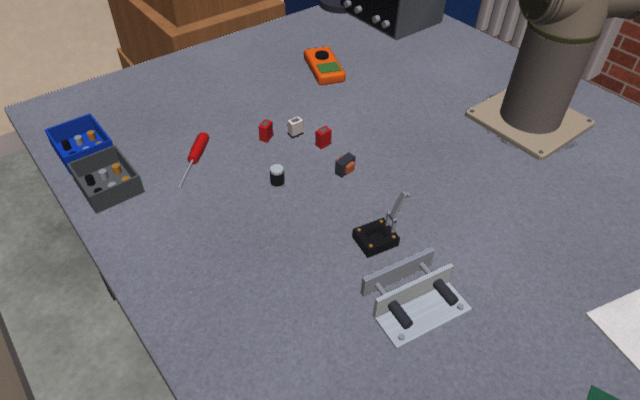

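View pics/wrist0.png

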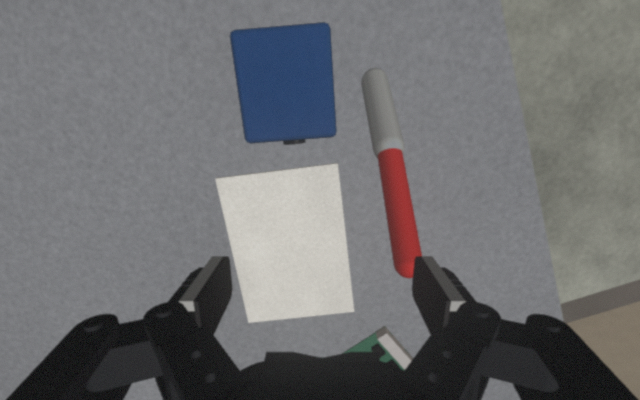

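```bash
cat > h.py <<'E'
import numpy as np, cv2
from scipy.spatial.transform import Rotation as Rn
def RR(o): return Rn.from_euler('xyz',o,degrees=True).as_matrix()
def f(ci): return 200/np.tan(np.radians(ci['fov_y']/2))
def cloud(ci,d):
    v,u=np.mgrid[0:400,0:640]; F=f(ci)
    P=np.stack([(u-ci['cx'])/F*d,(v-ci['cy'])/F*d,d],-1)
    return P@RR(ci['orientation']).T+ci['origin']
def ray(ci,u,v,z):
    r=RR(ci['orientation'])@np.array([(u-ci['cx'])/f(ci),(v-ci['cy'])/f(ci),1])
    return ci['origin']+r*(z-ci['origin'][2])/r[2]
def proj(ci,p):
    q=(np.asarray(p,float)-ci['origin'])@RR(ci['orientation'])
    return np.stack([q[...,0]/q[...,2]*f(ci)+ci['cx'],q[...,1]/q[...,2]*f(ci)+ci['cy']],-1)
E
python3 - <<'E'
from bench import *
from h import *
ci=camera_info('top');d=np.load('pics/top0.npy');P=cloud(ci,d)
for n,u,v,z in [('relay',424,243,40),('block',255,210,22),('fence',212,195,47),('cap',365,182,45),('trans',342,248,34),('redA',435,214,40),('redB',390,257,40),('sd handle',450,149,10),('sdtip',408,113,5),('latchtip',240,229,80)]:
    print(n,d[v,u],P[v,u].round(1),ray(ci,u,v,z).round(1))
print(P[300,300],P[100,100])
p=cv2.imread('pics/top0.png')
cv2.imwrite('pics/c1.png',cv2.resize(p[140:280,150:460],None,fx=2.5,fy=2.5,interpolation=cv2.INTER_CUBIC))
q=cv2.imread('pics/scene0.png');cv2.imwrite('pics/c2.png',cv2.resize(q[100:350,240:490],None,fx=2.4,fy=2.4,interpolation=cv2.INTER_CUBIC))
E
```

```text
relay 732.77313 [ 477.1 -289.1   41.5] [ 477.2 -289.6   40. ]
block 781.1063 [551.3  55.8   7. ] [548.8  53.3  22. ]
fence 755.8447 [577.8 140.   38.2] [576.  137.5  47. ]
cap 755.05304 [ 602.2 -175.    44.7] [ 602.1 -174.9   45. ]
trans 735.86597 [ 468.4 -125.6   36.2] [ 468.5 -125.8   34. ]
redA 744.46484 [ 535.4 -315.2   41.8] [ 535.7 -315.8   40. ]
redB 728.26746 [ 449.9 -220.2   40.3] [ 449.9 -220.3   40. ]
sd handle 787.1813 [ 678.1 -361.9   28.1] [ 684.2 -368.8   10. ]
sdtip 820.2962 [ 768.1 -280.6   12.9] [ 771.6 -282.7    5. ]
latchtip 674.8699 [499.8  66.  104.7] [502.6  71.1  80. ]
[ 3.65713350e+02 -4.03009616e+01 -1.65573899e-01] [8.09043448e+02 4.18768025e+02 4.16620464e-01]
```

View pics/c1.png

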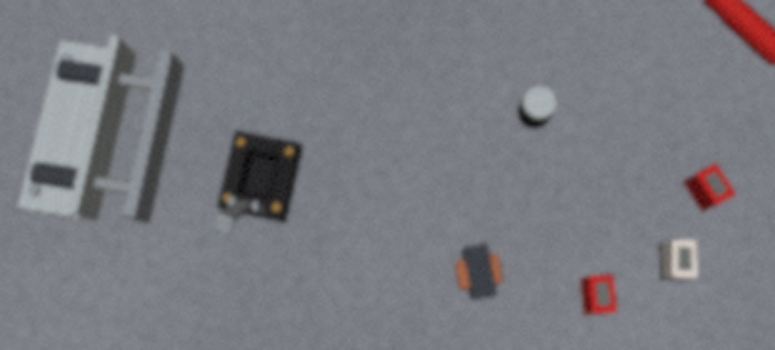

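View pics/c2.png

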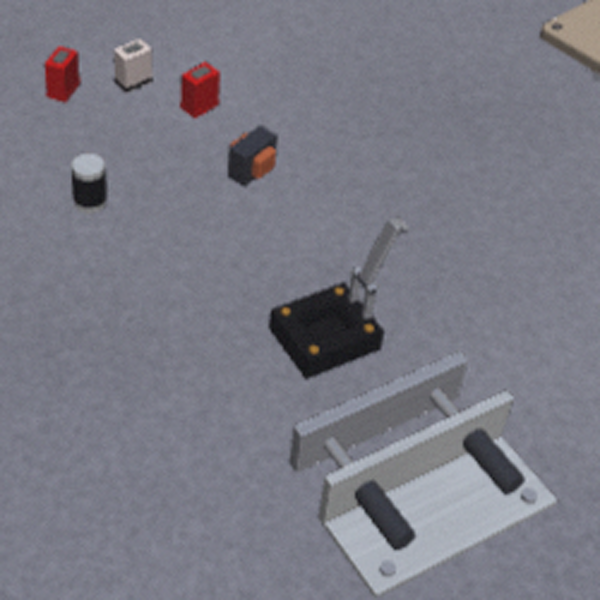

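```bash
cat >> h.py <<'E'
def rel(pos,rpy,s):
    R0=RR(s['tcp_rot']); 
    sh=R0.T@(np.array(pos)-s['tool_pos'])/1000
    rv=Rn.from_matrix(R0.T@RR(rpy)).as_rotvec(degrees=True)
    return rv.round(2),sh.round(4)
E
python3 - <<'E'
from bench import *
from h import *
s=sense()
print(rel([600,75,300],[180,0,0],s), rel([420,300,300],[180,0,80],s))
E
```

```text
(array([-3.0000e-02,  1.1000e-01,  1.5852e+02]), array([-0.531 , -0.3102, -0.0522])) (array([-8.000e-02,  5.000e-02,  7.852e+01]), array([-0.2811, -0.1667, -0.0523]))
```

Call:
jog_arm(
  plan=[
    [[0,0,10],[-0.03,-0.02,-0.01],1],
    [[0,0,20],[-0.07,-0.04,-0.02],1],
    [[0,0,30],[-0.12,-0.07,-0.03],1],
    [[0,0,40],[-0.17,-0.1,-0.04],1],
    [[0,0,51],[-0.22,-0.13,-0.052],1],
    [[0,0,62],[-0.27,-0.16,-0.052],1],
    [[0,0,72],[-0.32,-0.19,-0.052],1],
    [[0,0,82],[-0.37,-0.22,-0.052],1],
    [[0,0,93],[-0.42,-0.245,-0.052],1],
    [[0,0,103],[-0.47,-0.275,-0.052],1],
    [[0,0,113],[-0.51,-0.3,-0.052],1],
    [[0,0,123.5],[-0.531,-0.31,-0.052],1],
  ],
)

```text
time: 1.65
tool_pos: [601.2, 72.9, 299.5]
tcp_rot: [-180.0, 0.1, 34.5]
ft_force: [0.1, -0.4, -0.2]
finger_gap: 85.6
```

Call:
jog_arm(
  plan=[
    [[0,0,10],[0,0,0],1],
    [[0,0,20],[0,0,0],1],
    [[0,0,30],[0,0,0],1],
    [[0,0,35],[0,0,0],1],
    [[0,0,35],[0,0,0],1],
  ],
)

```text
time: 2.28
tool_pos: [600.1, 75.5, 299.9]
tcp_rot: [180.0, 0.0, 0.1]
ft_force: [-0.8, -0.4, -0.3]
finger_gap: 84.9
```

```bash
cat >> h.py <<'E'
def snap(name,tag):
    from bench import snapshot,camera_info
    ci=camera_info(name); p,d=snapshot(name)
    cv2.imwrite(f'pics/{tag}.png',p); np.savez(f'pics/{tag}.npz',d=d,p=p,**ci)
    return ci,p,d
E
python3 - <<'E'
from bench import *
from h import *
s=sense();print(s['time'],s['tool_pos'],s['tcp_rot'],s['joint_pos'])
snap('wrist','w1')
E
```

```text
2.275 [600.12848657  75.49094756 299.90423573] [1.79998768e+02 3.89792885e-02 6.27844966e-02] [2.31369756e+00 7.36270914e+00 8.00393351e+01 2.99868360e-04
 9.26369533e+01 9.22509263e+01]
```

View pics/w1.png

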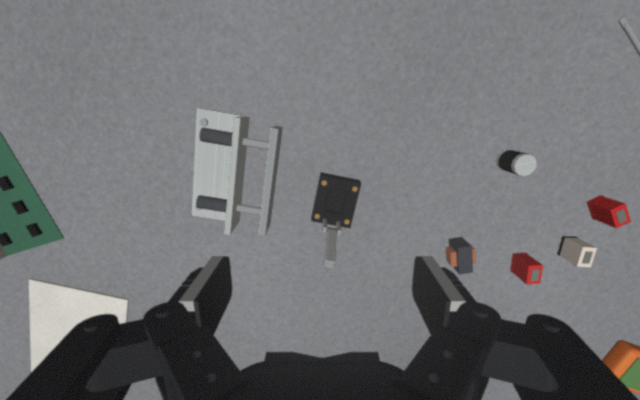

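```bash
cat > fit.py <<'E'
from h import *
def load(tag):
    z=np.load(f'pics/{tag}.npz'); ci={k:z[k] for k in ['fov_y','cx','cy','origin','orientation']}
    return ci,z['p'],z['d']
def region(P,lo,hi,zlo,zhi):
    return (P[...,0]>lo[0])&(P[...,0]<hi[0])&(P[...,1]>lo[1])&(P[...,1]<hi[1])&(P[...,2]>zlo)&(P[...,2]<zhi)
def rect(P,m):
    xy=P[m][:,:2].astype(np.float32); return len(xy),np.median(P[m][:,2]),cv2.minAreaRect(xy)
E
python3 - <<'E'
from fit import *
for tag in ['w1']:
    ci,p,d=load(tag);P=cloud(ci,d)
    m=region(P,[490,0],[620,100],14,26); print('block',rect(P,m))
    m=region(P,[480,100],[660,160],42,52); print('plate',rect(P,m))
    m=region(P,[430,-320],[520,-255],36,46); print('relay',rect(P,m))
    m=region(P,[440,20],[560,90],60,120); print('latch',rect(P,m))
    cv2.imwrite('pics/c3.png',cv2.resize(p[90:290,180:400],None,fx=3,fy=3,interpolation=cv2.INTER_CUBIC))
    print(P[355,500], P[60,400])
E
```

```text
block (1564, np.float64(21.648553411745212), ((551.2650146484375, 56.76995849609375), (56.02595901489258, 66.83863830566406), 78.5665283203125))
plate (902, np.float64(46.8259484784501), ((582.6603393554688, 143.60781860351562), (10.187653541564941, 139.53335571289062), 80.5003433227539))
relay (334, np.float64(39.47825786763855), ((478.6911926269531, -288.3796691894531), (21.832515716552734, 30.31259536743164), 87.1380386352539))
latch (351, np.float64(88.84259683889036), ((509.2260437011719, 65.24824523925781), (11.969939231872559, 27.85822105407715), 79.1290512084961))
[604.24955491  20.72081999 348.85758139] [ 7.31609057e+02 -2.32127378e+01 -3.53856474e-01]
```

View pics/c3.png

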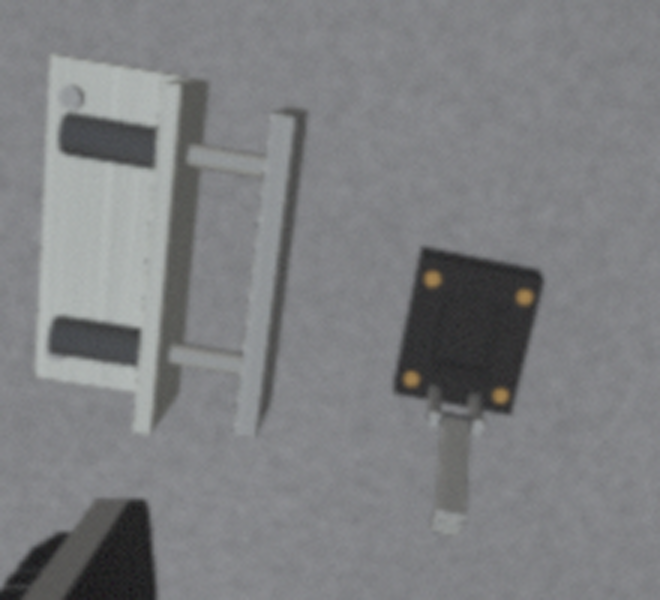

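Call:
jog_arm(
  plan=[
    [[0,0,0],[-0.01,0.04,0.005],0.1],
    [[0,0,0],[-0.02,0.1,0.02],0.1],
    [[0,0,1],[-0.04,0.16,0.03],0.1],
    [[0,0,2],[-0.05,0.22,0.05],0.1],
    [[0,0,3],[-0.07,0.28,0.07],0.1],
    [[0,0,3],[-0.085,0.335,0.09],0.1],
    [[0,0,3],[-0.09,0.364,0.1],0.1],
    [[0,0,3],[-0.09,0.364,0.1],0.1],
    [[0,0,3],[-0.09,0.364,0.1],0.1],
  ],
)

```text
time: 3.45
tool_pos: [510.6, -288.1, 200.5]
tcp_rot: [-180.0, -0.0, -2.9]
ft_force: [-0.4, -1.2, 0.9]
finger_gap: 46.5
```

```bash
python3 - <<'E'
from bench import *
from fit import *
s=sense();print(s['time'],s['tool_pos'],s['tcp_rot'],s['joint_pos'])
ci,p,d=snap('wrist','w2');P=cloud(ci,d)
m=region(P,[430,-320],[520,-255],36,46); print('relay',rect(P,m))
m2=region(P,[425,-320],[530,-255],8,46); print('relay all',rect(P,m2))
E
```

```text
3.45 [ 510.64133378 -288.09325195  200.46109231] [-1.79973672e+02 -8.13263018e-03 -2.92064889e+00] [-3.44565198e+01  6.87906688e+00  9.09365113e+01  2.69435672e-02
  8.21912617e+01  5.84604649e+01]
relay (596, np.float64(39.91599732797164), ((478.38623046875, -289.3561096191406), (19.56466293334961, 30.37940216064453), 88.27216339111328))
relay all (800, np.float64(39.59491873583568), ((497.7914123535156, -296.2294616699219), (27.109580993652344, 74.57640075683594), 69.98841857910156))
```

View pics/w2.png

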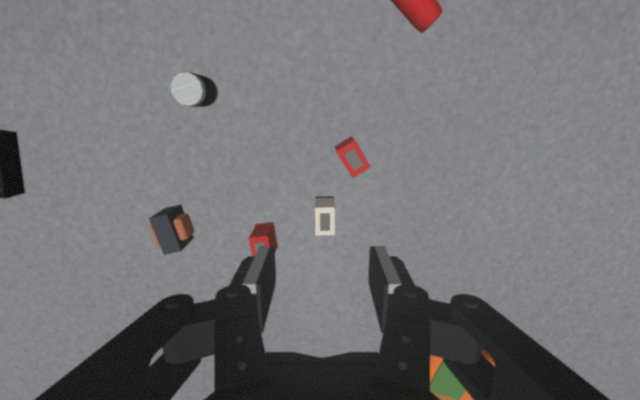

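```bash
python3 - <<'E'
import bench
print([n for n in dir(bench) if not n.startswith('__')])
print(getattr(bench,'nose_length',None))
from bench import *
from h import *
print(rel([482.4,-289.2,70],[180,0,-2.5],sense()),rel([482.4,-289.2,26],[180,0,-2.5],sense()))
E
```

```text
['PlanningError', 'camera_info', 'hand_in', 'nose_length', 'sense', 'snapshot']
17.0
(array([-0.  , -0.04, -0.39]), array([-0.0285,  0.0029,  0.1308])) (array([-0.  , -0.04, -0.39]), array([-0.0286,  0.0029,  0.1748]))
```

Call:
jog_arm(
  plan=[
    [[0,0,0],[-0.0285,0.003,0.05],0.1],
    [[0,0,0],[-0.0285,0.003,0.1],0.1],
    [[0,0,-0.4],[-0.0285,0.003,0.14],0.1],
    [[0,0,-0.4],[-0.0285,0.003,0.1645],0.1],
    [[0,0,-0.4],[-0.0285,0.003,0.1645],0.1],
    [[0,0,-0.4],[-0.0285,0.003,0.1645],-0.9],
    [[0,0,-0.4],[-0.0285,0.003,0.1645],-0.9],
    [[0,0,-0.4],[-0.0285,0.003,0.1645],-0.9],
    [[0,0,-0.4],[-0.0285,0.003,0.1645],-0.9],
    [[0,0,-0.4],[-0.0285,0.003,0.1645],-0.9],
  ],
  force=30,
)

```text
time: 4.75
tool_pos: [483.4, -290.8, 38.1]
tcp_rot: [179.9, -0.2, -2.6]
ft_force: [0.9, 1.9, 7.4]
finger_gap: 19.6
```

```bash
python3 - <<'E'
from bench import *
from fit import *
s=sense();print(s['time'],s['tool_pos'],s['tcp_rot'],s['finger_gap'])
ci,p,d=snap('wrist','w3')
E
```

```text
4.75 [ 483.44953246 -290.82291427   38.05862197] [179.90744151  -0.19729934  -2.57349002] 19.58042867470262
```

View pics/w3.png

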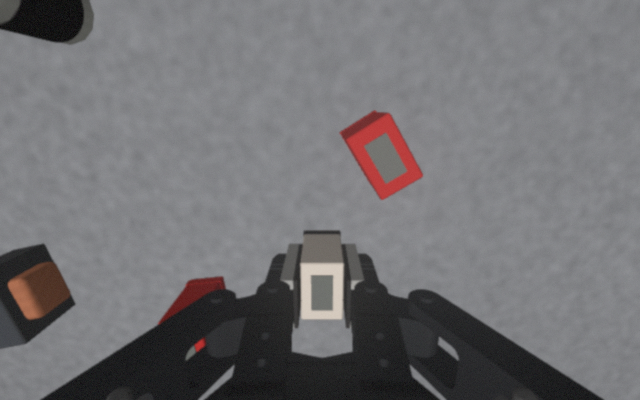

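Call:
jog_arm(
  plan=[
    [[0,0,0],[0,0,-0.03],-0.9],
    [[0,0,0],[0,0,-0.08],-0.9],
    [[0,0,0],[0,0,-0.11],-0.9],
    [[0,0,0],[0,0,-0.12],-0.9],
    [[0,0,0],[0,0,-0.12],-0.9],
  ],
)

```text
time: 5.42
tool_pos: [482.0, -290.2, 156.0]
tcp_rot: [180.0, -0.0, -2.6]
ft_force: [-0.4, 0.6, -0.0]
finger_gap: 19.4
```

```bash
python3 - <<'E'
from bench import *
from fit import *
s=sense();print(s['time'],s['tool_pos'],s['tcp_rot'],s['finger_gap'],s['ft_force'],s['joint_pos'])
ci,p,d=snap('wrist','w4');P=cloud(ci,d)
Q=(P-s['tool_pos'])@RR(s['tcp_rot'])
white=(p.min(-1)>150)
for n,m in [('top',region(Q,[-40,-9],[40,9],-15,5)),('all',region(Q,[-40,-13],[40,13],-15,40))]:
    if m.sum(): print(n,rect(Q,m), Q[m].min(0),Q[m].max(0))
m=region(Q,[-40,-7],[40,7],-15,5)
A=np.c_[Q[m][:,:2],np.ones(m.sum())]; print(np.linalg.lstsq(A,Q[m][:,2],rcond=None)[0])
cv2.imwrite('pics/c4.png',cv2.resize(p[180:380,220:420],None,fx=3,fy=3,interpolation=cv2.INTER_CUBIC))
E
```

```text
5.425 [ 481.98250614 -290.23085431  156.02638298] [ 1.79965673e+02 -4.46050397e-02 -2.57489772e+00] 19.39818676771089 [-0.41684286  0.58593508 -0.00362871] [-3.62736288e+01  5.23172537e+00  9.74770186e+01 -3.90740934e-03
  7.72351007e+01  5.63021437e+01]
top (2454, np.float64(-1.823474702896235), ((-4.595953941345215, 0.0030126571655273438), (17.992671966552734, 30.746562957763672), 89.95907592773438)) [-19.96466432  -8.99341157  -4.29977787] [10.78323208  8.9991651   4.95531951]
all (4365, np.float64(-1.5080728406462431), ((-3.4436893463134766, -0.17772293090820312), (33.01578140258789, 25.98107147216797), 0.663101077079773)) [-19.96466432 -12.9947765  -14.93981276] [13.17312609 12.99318605 37.62179752]
[ 0.06399161 -0.00731995 -1.43462481]
```

View pics/c4.png

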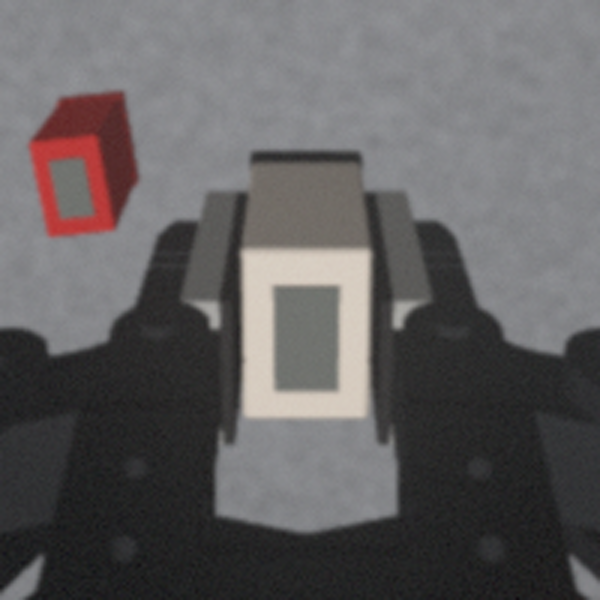

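```bash
python3 - <<'E'
from fit import *
ci,p,d=load('w4');P=cloud(ci,d)
T=np.array([481.98,-290.23,156.03]);Q=(P-T)@RR([179.966,-.045,-2.575])
for x in range(-20,12,2):
    m=region(Q,[x,-7],[x+2,7],-15,8); print(x,m.sum(),np.median(Q[m][:,2]).round(2) if m.sum() else None)
# front wall (x+ side): slope x vs z
for z in range(0,40,4):
    m=region(Q,[2,-7],[20,7],z,z+4); print('wall',z,m.sum(),Q[m].mean(0).round(2) if m.sum() else None)
E
```

```text
-20 75 -1.59
-18 116 -1.63
-16 87 -1.84
-14 105 -2.16
-12 121 -2.27
-10 107 -2.23
-8 112 -2.17
-6 117 -2.21
-4 112 -2.26
-2 116 -2.24
0 124 -2.32
2 128 -2.03
4 139 -1.66
6 128 -1.58
8 336 0.89
10 66 2.32
wall 0 127 [ 9.72 -0.17  1.94]
wall 4 112 [9.74 0.08 5.93]
wall 8 113 [9.74 0.11 9.86]
wall 12 98 [ 9.77 -0.21 13.91]
wall 16 95 [ 9.74  0.17 17.89]
wall 20 88 [ 9.75 -0.14 21.93]
wall 24 81 [ 9.75 -0.26 25.98]
wall 28 82 [ 9.76  0.3  30.23]
wall 32 74 [ 9.95 -0.28 33.87]
wall 36 12 [ 9.69  1.27 36.66]
```

```bash
python3 - <<'E'
from bench import *
from fit import *
print(rel([515,64,200],[180,0,-11.4],sense()))
ci,p,d=load('w1');P=cloud(ci,d)
c=np.array([551.3,56.8,0]);R=RR([0,0,-11.4]);B=(P-c)@R
m=region(B,[-90,-12],[-15,12],56,125); b=B[m]; print(b[:,2].max(), len(b))
for z in range(56,112,4):
    k=(b[:,2]>=z)&(b[:,2]<z+4)
    if k.any(): print(z,k.sum(),b[k].mean(0).round(1),b[k].min(0).round(1),b[k].max(0).round(1))
E
```

```text
(array([-0.03,  0.06,  8.82]), array([ 0.0176, -0.355 , -0.045 ]))
105.19789798718384 376
56 25 [-28.9   0.9  57.8] [-30.7  -4.7  56.1] [-27.2   9.9  59.7]
60 20 [-30.5   0.4  61.9] [-31.5  -4.8  60. ] [-29.    5.7  63.7]
64 24 [-32.2   0.4  66. ] [-35.   -5.   64.1] [-31.    6.   67.7]
68 22 [-33.6   0.6  70. ] [-35.8  -5.2  68.2] [-32.4   5.9  71.8]
72 26 [-35.    0.2  74.1] [-36.7  -5.4  72.1] [-33.6   6.   76. ]
76 22 [-36.5  -0.2  78.1] [-37.9  -5.7  76. ] [-34.9   5.8  79.8]
80 26 [-37.8   0.8  82. ] [-42.8  -5.5  80. ] [-35.5   5.8  83.7]
84 29 [-39.4   0.3  86.1] [-42.8  -5.9  84. ] [-38.    5.9  87.9]
88 25 [-40.7  -0.6  89.9] [-42.5  -6.   88.1] [-39.2   5.9  91.6]
92 28 [-42.2   0.2  93.7] [-43.2  -5.   92. ] [-40.6   5.9  95.9]
96 31 [-45.8   0.9  98.1] [-56.9  -5.1  96. ] [-42.4   5.9  99.8]
100 91 [-4.94e+01  1.00e-01  1.02e+02] [-56.7  -5.9 100.1] [-44.    5.8 103.9]
104 7 [-47.1  -0.4 104.7] [-50.   -4.1 104. ] [-44.8   3.5 105.2]
```

Call:
jog_arm(
  plan=[
    [[0,0,0],[0.0,-0.04,-0.02],-0.9],
    [[0,0,2],[0.003,-0.095,-0.035],-0.9],
    [[0,0,4],[0.006,-0.15,-0.045],-0.9],
    [[0,0,6],[0.01,-0.205,-0.045],-0.9],
    [[0,0,8],[0.013,-0.26,-0.045],-0.9],
    [[0,0,8.8],[0.016,-0.31,-0.045],-0.9],
    [[0,0,8.8],[0.0176,-0.34,-0.045],-0.9],
    [[0,0,8.8],[0.0176,-0.355,-0.045],-0.9],
    [[0,0,8.8],[0.0176,-0.355,-0.045],-0.9],
    [[0,0,8.8],[0.0176,-0.355,-0.045],-0.9],
  ],
)

```text
time: 6.72
tool_pos: [515.2, 62.7, 200.3]
tcp_rot: [180.0, 0.0, -11.4]
ft_force: [0.5, -1.0, -1.4]
finger_gap: 19.4
```

```bash
python3 - <<'E'
from bench import *
from fit import *
s=sense();print(s['time'],s['tool_pos'],s['tcp_rot'],s['finger_gap'],s['ft_force'])
ci,p,d=snap('wrist','w5');P=cloud(ci,d)
m=region(P,[490,0],[620,100],18,26); print('block',rect(P,m))
m=region(P,[490,0],[620,100],4,16); print('low',m.sum(),P[m].mean(0))
m=region(P,[480,100],[680,175],42,52); print('plate',rect(P,m))
Q=(P-s['tool_pos'])@RR(s['tcp_rot'])
m=region(Q,[2,-7],[20,7],4,34); print('wall',Q[m].mean(0))
cv2.imwrite('pics/c5.png',cv2.resize(p,None,fx=1.25,fy=1.25,interpolation=cv2.INTER_CUBIC))
E
```

```text
6.725 [515.18231016  62.70716835 200.276157  ] [ 1.79962469e+02  4.04463283e-02 -1.14217024e+01] 19.418308064777086 [ 0.45385809 -0.97397293 -1.35506832]
block (3068, np.float64(21.69806803188402), ((551.1338500976562, 56.60007858276367), (56.08613586425781, 65.13935852050781), 78.58441925048828))
low 810 [552.40825895  56.55144445   7.86171629]
plate (2284, np.float64(46.66659829227632), ((588.2243041992188, 161.60430908203125), (49.28371047973633, 144.6927032470703), 80.98006439208984))
wall [9.79440784e+00 2.39252623e-03 1.78892178e+01]
```

View pics/c5.png

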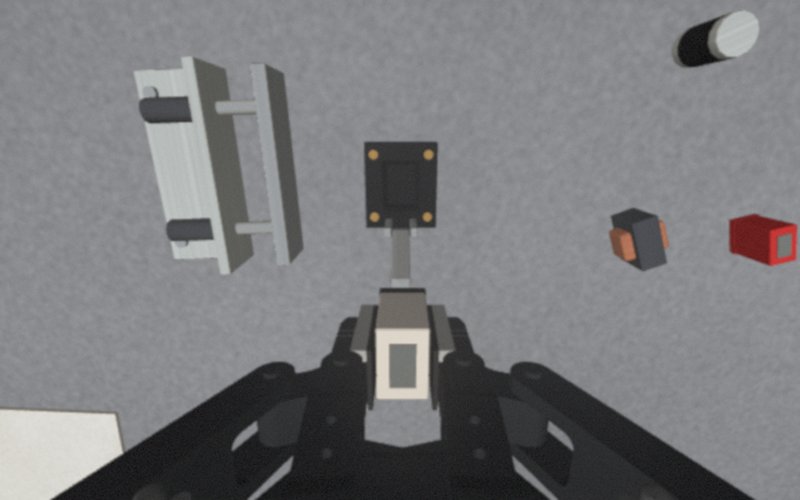

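```bash
python3 - <<'E'
from bench import *
from h import *
print(rel([556.3,55.6,75],[180,0,-11.4],sense()))
E
```

```text
(array([ 0.03,  0.02, -0.05]), array([ 0.0416, -0.0014,  0.1255]))
```

Call:
jog_arm(
  plan=[
    [[0,0,0],[0.02,-0.001,0.0],-0.9],
    [[0,0,0],[0.0415,-0.0014,0.02],-0.9],
    [[0,0,0],[0.0415,-0.0014,0.06],-0.9],
    [[0,0,0],[0.0415,-0.0014,0.1],-0.9],
    [[0,0,0],[0.0415,-0.0014,0.12],-0.9],
    [[0,0,0],[0.0415,-0.0014,0.1255],-0.9],
    [[0,0,0],[0.0415,-0.0014,0.1255],-0.9],
  ],
)

```text
time: 7.65
tool_pos: [557.1, 56.7, 76.4]
tcp_rot: [-180.0, -0.1, -11.4]
ft_force: [-0.5, -0.4, 0.2]
finger_gap: 19.2
```

```bash
python3 - <<'E'
from bench import *
from fit import *
s=sense();print(s['time'],s['tool_pos'],s['tcp_rot'],s['finger_gap'],s['ft_force'])
ci,p,d=snap('wrist','w6');P=cloud(ci,d)
for k in(['wrist','scene']):
    snap(k,'x_'+k) if k!='wrist' else 0
q=cv2.imread('pics/x_scene.png')
cv2.imwrite('pics/c6.png',np.hstack([cv2.resize(p[120:380,190:450],(400,400),interpolation=cv2.INTER_CUBIC),cv2.resize(q[160:300,310:450],(400,400),interpolation=cv2.INTER_CUBIC)]))
Q=(P-s['tool_pos'])@RR(s['tcp_rot'])
m=region(Q,[2,-7],[20,7],4,30); print('wall',Q[m].mean(0))
c=np.array([551.2,56.65,0]);B=(P-c)@RR([0,0,-11.42])
m=region(B,[-40,-40],[45,40],18,25); print(B[m].min(0),B[m].max(0),rect(B,m))
E
```

```text
7.65 [557.07498897  56.72468545  76.35492792] [-1.79985186e+02 -7.79034623e-02 -1.13950261e+01] 19.20732279734202 [-0.49747708 -0.41539323  0.19413811]
wall [ 9.81234348 -0.05772618 16.00395138]
[ -8.15695199 -28.30217151  18.04740056] [33.56701876 27.84439548 24.29978626] (3999, np.float64(21.70579494212765), ((12.85577392578125, -0.27445030212402344), (56.13002014160156, 41.67547607421875), 89.63963317871094))
```

View pics/c6.png

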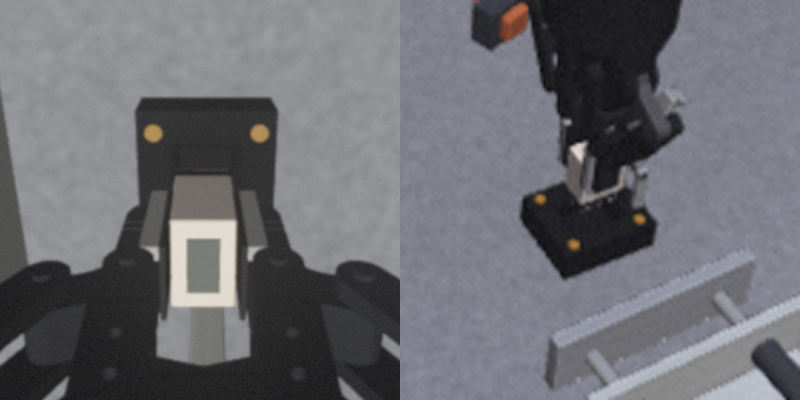

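```bash
python3 - <<'E'
from bench import *
from fit import *
ci,p,d=load('w6');P=cloud(ci,d)
c=np.array([551.2,56.65,0]);B=(P-c)@RR([0,0,-11.42])
m=region(B,[10,-7],[22,7],42,72); print('wall in block',B[m].mean(0),B[m].std(0))
m=region(B,[-25,-16],[12,16],76.5,81); print('top',rect(B,m))
ci,p,d=load('x_scene');
for i in range(4): print(sense()['tool_pos'])
E
```

```text
wall in block [1.55916777e+01 3.01805190e-02 5.82726398e+01] [0.27298762 4.03747111 8.69515616]
top (2074, np.float64(78.30161155667216), ((-1.197554588317871, 0.9444923400878906), (26.406829833984375, 19.438114166259766), 0.11089753359556198))
[557.68640797  56.88869246  77.18311085]
[557.68640797  56.88869246  77.18311085]
[557.68640797  56.88869246  77.18311085]
[557.68640797  56.88869246  77.18311085]
```

Call:
jog_arm(
  plan=[
    [[0,0,0],[-0.0005,0.0003,0.006],-0.9],
    [[0,0,0],[-0.0005,0.0003,0.011],-0.9],
    [[0,0,0],[-0.0005,0.0003,0.015],-0.9],
    [[0,0,0],[-0.0005,0.0003,0.018],-0.9],
    [[0,0,0],[-0.0005,0.0003,0.02],-0.9],
    [[0,0,0],[-0.0005,0.0003,0.021],-0.9],
  ],
)

```text
time: 8.5
tool_pos: [555.7, 56.8, 54.2]
tcp_rot: [180.0, 0.0, -11.4]
ft_force: [-0.6, -0.7, -1.2]
finger_gap: 19.2
```

Call:
jog_arm(
  plan=[
    [[0,0,0],[0,0,0.003],-0.9],
    [[0,0,0],[0,0,0.006],-0.9],
    [[0,0,0],[0,0,0.008],-0.9],
    [[0,0,0],[0,0,0.0095],-0.9],
    [[0,0,0],[0,0,0.0095],-0.9],
  ],
)

```text
time: 9.12
tool_pos: [555.8, 56.8, 46.0]
tcp_rot: [180.0, 0.0, -11.4]
ft_force: [-7.1, 0.4, 12.2]
finger_gap: 19.0
```

```bash
python3 - <<'E'
from bench import *
from fit import *
s=sense();print(s['time'],s['tool_pos'],s['tcp_rot'],s['finger_gap'],s['ft_force'])
ci,p,d=snap('wrist','w7');P=cloud(ci,d)
c=np.array([551.2,56.65,0]);B=(P-c)@RR([0,0,-11.42])
m=region(B,[10,-7],[22,7],28,44); print('wall in block',B[m].mean(0))
m=region(B,[-25,-16],[12,16],42,60); print('top',rect(B,m))
snap('scene','s7');q=cv2.imread('pics/s7.png')
cv2.imwrite('pics/c7.png',np.hstack([cv2.resize(p[120:380,190:450],(400,400),interpolation=cv2.INTER_CUBIC),cv2.resize(q[160:300,310:450],(400,400),interpolation=cv2.INTER_CUBIC)]))
E
```

```text
9.125 [555.79134118  56.77467342  46.02889346] [ 1.79988570e+02  1.73790924e-02 -1.13668279e+01] 19.016636047987333 [-7.05578122  0.39238852 12.15058388]
wall in block [14.26753147 -0.10397145 36.22745556]
top (2417, np.float64(48.09121078236165), ((-6.504550933837891, -0.46041107177734375), (36.97658920288086, 22.40383529663086), 0.01056910865008831))
```

View pics/c7.png

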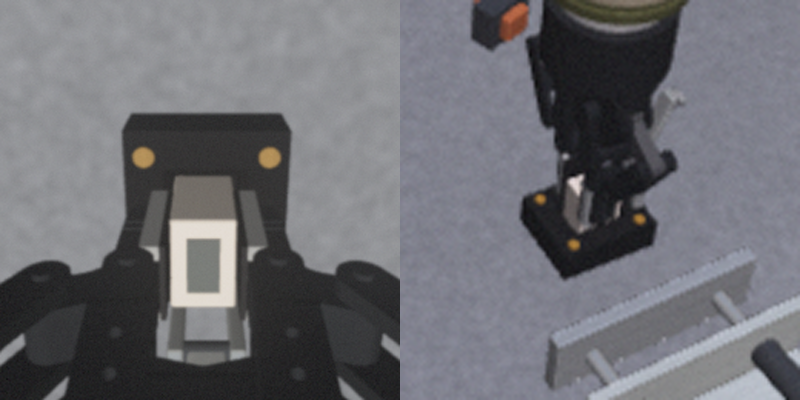

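Call:
jog_arm(
  plan=[
    [[0,0,0],[0,0,-0.001],0],
    [[0,0,0],[0,0,-0.001],0],
    [[0,0,0],[0,0,-0.001],0],
    [[0,0,0],[0,0,-0.02],0],
    [[0,0,0],[0,0,-0.06],0],
    [[0,0,0],[0,0,-0.1],0],
    [[0,0,0],[0,0,-0.12],-1],
    [[0,0,0],[0,0,-0.12],-1],
    [[0,0,0],[0,0,-0.12],-1],
  ],
)

```text
time: 10.35
tool_pos: [554.8, 56.8, 163.1]
tcp_rot: [180.0, 0.1, -11.4]
ft_force: [-0.5, 0.5, -0.8]
finger_gap: -0.2
```

```bash
python3 - <<'E'
from bench import *
from fit import *
s=sense();print(s['time'],s['tool_pos'],s['tcp_rot'],s['finger_gap'],s['ft_force'])
ci,p,d=snap('wrist','w8');P=cloud(ci,d)
m=region(P,[490,0],[620,100],18,26); print('block',rect(P,m))
c=np.array([551.2,56.65,0]);B=(P-c)@RR([0,0,-11.42])
m=region(B,[-25,-16],[22,16],42,60); print('top',rect(B,m))
def W(xc,zc):
    w=RR([0,0,-11.42])@np.array([xc-11,0,0])+c; return [w[0],w[1],zc+17]
for a in [(-85,150),(-80,92),(-31,92)]: print(a,rel(W(*a),[180,0,-11.4],s))
E
```

```text
10.35 [554.83215414  56.76175786 163.12868142] [ 1.79972617e+02  1.31196314e-01 -1.13756749e+01] -0.22642537538593327 [-0.49686358  0.49183216 -0.75758039]
block (3231, np.float64(21.692555279706426), ((551.4930419921875, 56.513519287109375), (56.22260665893555, 65.97069549560547), 78.58088684082031))
top (898, np.float64(47.8465116908853), ((-5.2255401611328125, 0.9514780044555664), (40.02927017211914, 20.499603271484375), 1.6713029146194458))
(-85, 150) (array([0.03, 0.13, 0.02]), array([-0.0995,  0.0008, -0.0036]))
(-80, 92) (array([0.03, 0.13, 0.02]), array([-0.0944,  0.0007,  0.0543]))
(-31, 92) (array([0.03, 0.13, 0.02]), array([-0.0454,  0.0008,  0.0542]))
```

View pics/w8.png

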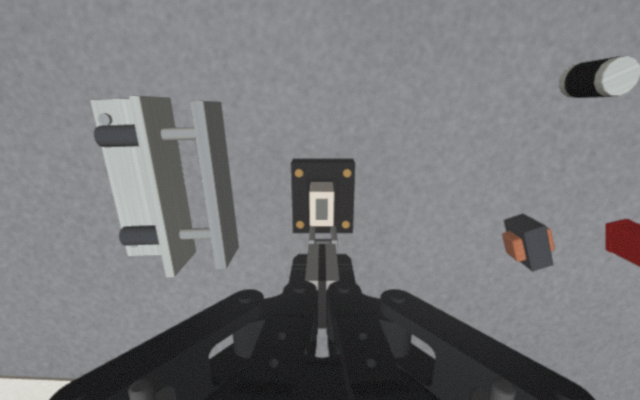

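Call:
jog_arm(
  plan=[
    [[0,0,0],[-0.04,0.0008,-0.004],-1],
    [[0,0,0],[-0.085,0.0008,-0.004],-1],
    [[0,0,0],[-0.0995,0.0008,0.0],-1],
    [[0,0,0],[-0.0975,0.0008,0.03],-1],
    [[0,0,0],[-0.0945,0.0008,0.054],-1],
    [[0,0,0],[-0.0745,0.0008,0.054],-1],
    [[0,0,0],[-0.066,0.0008,0.054],-1],
    [[0,0,0],[-0.058,0.0008,0.054],-1],
    [[0,0,0],[-0.05,0.0008,0.054],-1],
    [[0,0,0],[-0.043,0.0008,0.054],-1],
    [[0,0,0],[-0.0355,0.0008,0.054],-1],
    [[0,0,0],[-0.0355,0.0008,0.054],-1],
  ],
)

```text
time: 11.9
tool_pos: [521.4, 62.9, 110.9]
tcp_rot: [-180.0, -0.0, -11.4]
ft_force: [-0.8, -0.7, 0.2]
finger_gap: 0.0
```

```bash
python3 - <<'E'
from bench import *
from fit import *
s=sense();print(s['time'],s['tool_pos'],s['tcp_rot'],s['finger_gap'],s['ft_force'])
c=np.array([551.2,56.65,0]);
print((s['tool_pos']-c)@RR([0,0,-11.42]))
snap('scene','s9');q=cv2.imread('pics/s9.png')
cv2.imwrite('pics/c9.png',cv2.resize(q[120:300,290:470],(600,600),interpolation=cv2.INTER_CUBIC))
E
```

```text
11.9 [521.3725975   62.86172564 110.92207199] [-1.79997405e+02 -2.68575768e-02 -1.13822987e+01] 0.03317476565473388 [-0.79764062 -0.65264082  0.24700497]
[-30.46680176   0.18293563 110.92207199]
```

View pics/c9.png

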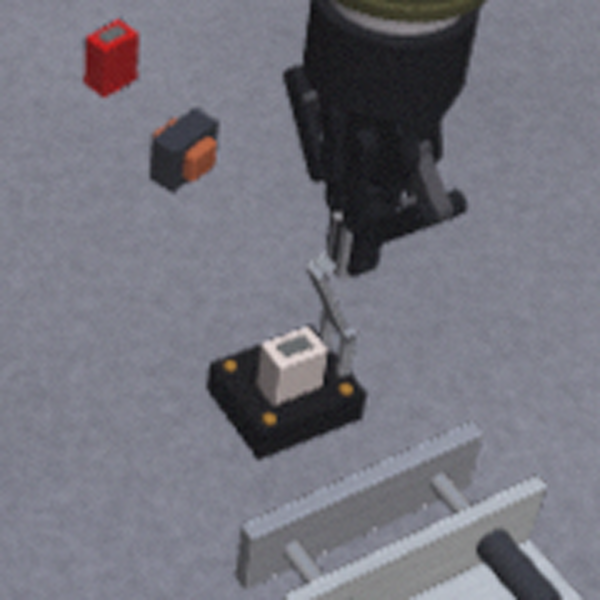

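Call:
jog_arm(
  plan=[
    [[0,0,0],[0.009,0,0.005],-1],
    [[0,0,0],[0.018,0,0.011],-1],
    [[0,0,0],[0.0225,0,0.015],-1],
    [[0,0,0],[0.0255,0,0.019],-1],
    [[0,0,0],[0.0285,0,0.024],-1],
    [[0,0,0],[0.0305,0,0.029],-1],
    [[0,0,0],[0.032,0,0.035],-1],
    [[0,0,0],[0.0325,0,0.039],-1],
    [[0,0,0],[0.0325,0,0.041],-1],
    [[0,0,0],[0.0325,0,0.0415],-1],
    [[0,0,0],[0.0325,0,0.0415],-1],
  ],
)

```text
time: 13.32
tool_pos: [552.6, 56.6, 70.3]
tcp_rot: [180.0, 0.0, -11.4]
ft_force: [-5.4, -1.2, 9.4]
finger_gap: -0.0
```

```bash
python3 - <<'E'
from bench import *
from fit import *
s=sense();print(s['time'],s['tool_pos'],s['tcp_rot'],s['finger_gap'],s['ft_force'])
c=np.array([551.2,56.65,0]);
print((s['tool_pos']-c)@RR([0,0,-11.42]))
snap('scene','s10');q=cv2.imread('pics/s10.png')
cv2.imwrite('pics/c10.png',cv2.resize(q[120:300,290:470],(600,600),interpolation=cv2.INTER_CUBIC))
E
```

```text
13.325 [552.6448145   56.57484882  70.30243716] [ 1.79991996e+02  7.13646500e-03 -1.13666742e+01] -0.04175199235606867 [-5.3776354  -1.20073965  9.38297915]
[ 1.43109013  0.21240921 70.30243716]
```

View pics/c10.png

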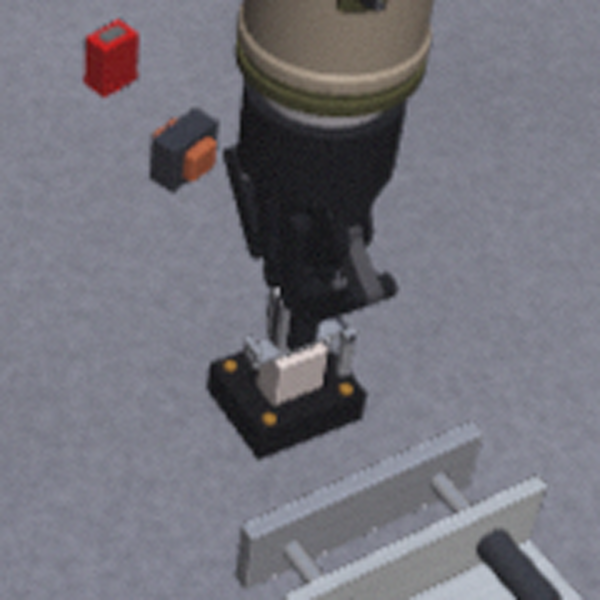

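Call:
jog_arm(
  plan=[
    [[0,0,0],[-0.002,0,-0.02],-1],
    [[0,0,0],[-0.002,0,-0.06],-1],
    [[0,0,0],[-0.002,0,-0.1],-0.28],
    [[0,0,0],[-0.002,0,-0.12],-0.28],
    [[0,0,0],[-0.002,0,-0.12],-0.28],
  ],
)

```text
time: 14.0
tool_pos: [551.8, 57.0, 191.2]
tcp_rot: [-180.0, -0.2, -11.4]
ft_force: [-0.1, 0.2, 0.0]
finger_gap: 30.7
```

```bash
python3 - <<'E'
from bench import *
from fit import *
s=sense();print(s['time'],s['tool_pos'],s['tcp_rot'],s['finger_gap'],s['ft_force'])
ci,p,d=snap('wrist','w11');P=cloud(ci,d)
m=region(P,[490,0],[620,100],18,25); print('block',rect(P,m))
c=np.array([551.2,56.65,0]);B=(P-c)@RR([0,0,-11.42])
m=region(B,[-40,-5],[30,5],49,70);
b=B[m]
for x in range(-36,32,6):
    k=(b[:,0]>=x)&(b[:,0]<x+6); print(x,k.sum(),b[k].mean(0).round(1) if k.any() else '')
m=region(P,[480,100],[680,165],42,50); print('plate',rect(P,m))
F=np.array([581.8,138.7,0]);f_=lambda x,y,z: F+RR([0,0,-9.5])@np.array([x,y,z])
print(f_(-16.6,-150,170),rel(f_(-16.6,-150,170),[180,0,80.5],s))
E
```

```text
14.0 [551.80401353  57.02336383 191.24136118] [-179.95655188   -0.20585737  -11.37024993] 30.6987681450978 [-0.10774705  0.20689657  0.01161944]
block (2570, np.float64(21.70353641446232), ((551.1348876953125, 56.62523651123047), (56.18399429321289, 66.59717559814453), 78.54601287841797))
-36 11 [-30.9   0.   53.1]
-30 73 [-27.    0.   53.5]
-24 67 [-20.9   0.2  53.3]
-18 69 [-15.   -0.1  53.3]
-12 71 [-8.9  0.1 53.3]
-6 71 [-3.   0.1 53.2]
0 75 [ 3.2  0.  53.1]
6 70 [ 9.1  0.2 53. ]
12 75 [15.1  0.  53.2]
18 56 [20.7  0.  54.8]
24 70 [26.1 -0.2 58.5]
30 0 
plate (1923, np.float64(46.63982537456985), ((582.6593017578125, 143.24375915527344), (10.784561157226562, 138.7559051513672), 80.54443359375))
[540.67051814  -6.50304997 170.        ] (array([  0.13,  -0.19, -91.87]), array([0.0015, 0.0645, 0.0212]))
```

View pics/w11.png

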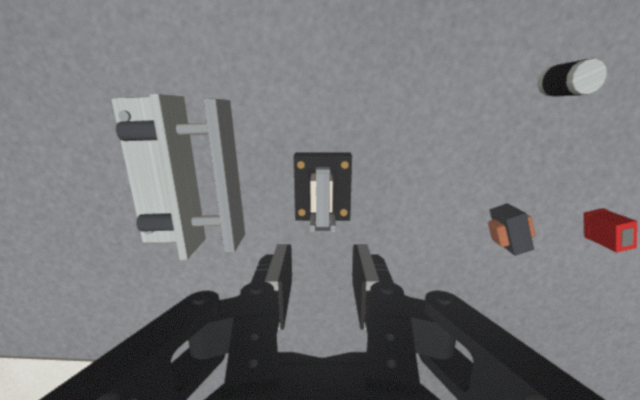

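Call:
jog_arm(
  plan=[
    [[0,0,-10],[0,0.01,0],-0.28],
    [[0,0,-20],[0,0.02,0],-0.28],
    [[0,0,-30],[0,0.03,0],-0.28],
    [[0,0,-40],[0,0.045,0],-0.28],
    [[0,0,-50],[0,0.06,0],-0.28],
    [[0,0,-60],[0.0015,0.0645,0],-0.28],
    [[0,0,-70],[0.0015,0.0645,0],-0.28],
    [[0,0,-80],[0.0015,0.0645,0],-0.28],
    [[0,0,-90],[0.0015,0.0645,0],-0.28],
    [[0,0,-91.9],[0.0015,0.0645,0.02],-0.28],
    [[0,0,-91.9],[0.0015,0.0645,0.03],-0.28],
    [[0,0,-91.9],[0.0015,0.0645,0.03],-0.28],
  ],
)

```text
time: 15.55
tool_pos: [537.9, -6.4, 156.6]
tcp_rot: [-179.7, 0.0, 80.4]
ft_force: [-0.1, 0.2, -0.0]
finger_gap: 30.8
```

```bash
python3 - <<'E'
from bench import *
from fit import *
s=sense();print(s['time'],s['tool_pos'],s['tcp_rot'],s['finger_gap'],s['ft_force'],s['joint_pos'])
ci,p,d=snap('wrist','w12');P=cloud(ci,d)
m=region(P,[490,0],[620,100],18,25); print('block',rect(P,m))
m=region(P,[480,100],[680,165],42,50); print('plate',rect(P,m))
F=np.array([581.8,138.6,0])
print('tcp in fence',(s['tool_pos']-F)@RR([0,0,-9.5]))
E
```

```text
15.55 [537.85620989  -6.37860625 156.61127233] [-1.79746291e+02  1.53918799e-02  8.03895542e+01] 30.79693442755705 [-0.13267745  0.15163041 -0.01073613] [-6.14147630e+00  1.70447758e+00  1.01090588e+02 -1.24408826e-05
  7.74591103e+01  3.46900631e+00]
block (3774, np.float64(21.688754424671885), ((551.233642578125, 56.444427490234375), (56.21045684814453, 65.74896240234375), 78.4629135131836))
plate (0, np.float64(nan), ((0.0, 0.0), (0.0, 0.0), 0.0))
tcp in fence [ -19.4127556  -150.24312923  156.61127233]
  return _methods._mean(a, axis=axis, dtype=dtype,
  ret = ret.dtype.type(ret / rcount)
```

View pics/w12.png

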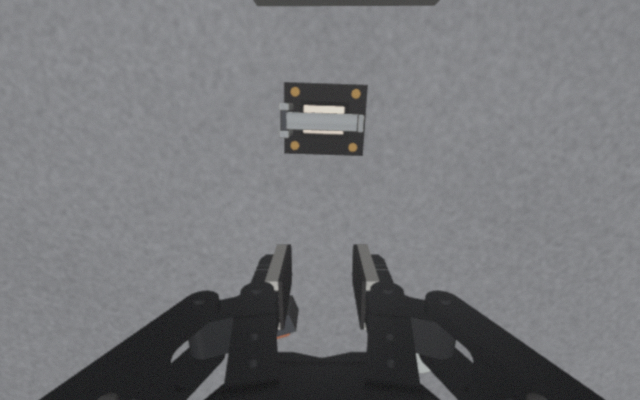

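Call:
jog_arm(
  plan=[
    [[0,0,0],[0,0.0025,0.03],-0.28],
    [[0,0,0],[0,0.0025,0.08],-0.28],
    [[0,0,0],[0,0.0025,0.115],-0.28],
    [[0,0,0],[0,0.0025,0.13],-0.28],
    [[0,0,0],[0,0.0025,0.1345],-0.28],
    [[0,0,0],[0,0.0025,0.1345],-0.28],
    [[0,0,0],[0,0.0025,0.1345],-0.28],
  ],
)

```text
time: 16.48
tool_pos: [543.3, -7.1, 26.5]
tcp_rot: [179.8, -0.0, 80.5]
ft_force: [0.2, -0.7, 0.4]
finger_gap: 30.9
```

```bash
python3 - <<'E'
from bench import *
from fit import *
s=sense();print(s['time'],s['tool_pos'],s['tcp_rot'],s['finger_gap'],s['ft_force'])
ci,p,d=snap('wrist','w13');P=cloud(ci,d)
F=np.array([581.8,138.6,0]);RF=RR([0,0,-9.5])
print('tcp in fence',(s['tool_pos']-F)@RF)
B=(P-F)@RF
m=region(B,[-70,-125],[40,-40],18,25); print('block in fence',rect(B,m))
m=region(B,[-75,-10],[75,20],40,50); print('plate',m.sum(), B[m].min(0) if m.any() else '')
snap('scene','s13');q=cv2.imread('pics/s13.png')
cv2.imwrite('pics/c13.png',np.hstack([cv2.resize(q[120:320,290:490],(400,400),interpolation=cv2.INTER_CUBIC),cv2.resize(p[:,120:520],(400,400))]))
E
```

```text
16.475 [543.32944007  -7.09437632  26.54363482] [ 1.79835635e+02 -9.23495119e-03  8.05222242e+01] 30.93658115077832 [ 0.18175564 -0.72333725  0.38987006]
tcp in fence [ -13.89645134 -150.0457394    26.54363482]
block in fence (13793, np.float64(21.724619082629403), ((-16.66988182067871, -86.2217025756836), (56.24995040893555, 66.6715087890625), 88.14456939697266))
plate 0
```

View pics/c13.png

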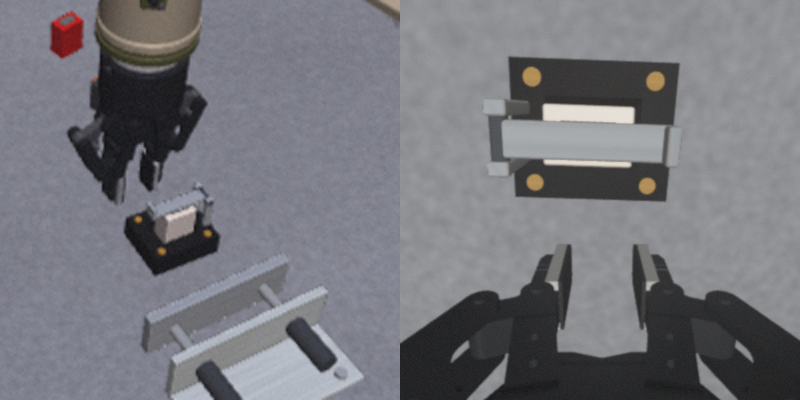

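Call:
jog_arm(
  plan=[
    [[0,0,0],[0,0,0],-0.28],
    [[0,0,0],[0,0,0],-0.28],
  ],
)

```text
time: 16.82
tool_pos: [542.1, -7.0, 25.0]
tcp_rot: [180.0, 0.0, 80.5]
ft_force: [0.1, 0.3, 0.4]
finger_gap: 30.6
```

Call:
jog_arm(
  plan=[
    [[0,0,0],[0.01,-0.0015,0.003],-0.28],
    [[0,0,0],[0.018,-0.0015,0.003],-0.28],
    [[0,0,0],[0.024,-0.0015,0.003],-0.28],
    [[0,0,0],[0.03,-0.0015,0.003],-0.28],
    [[0,0,0],[0.036,-0.0015,0.003],-0.28],
    [[0,0,0],[0.042,-0.0015,0.003],-0.28],
    [[0,0,0],[0.048,-0.0015,0.003],-0.28],
    [[0,0,0],[0.054,-0.0015,0.003],-0.28],
    [[0,0,0],[0.06,-0.0015,0.003],-0.28],
    [[0,0,0],[0.066,-0.0015,0.003],-0.28],
    [[0,0,0],[0.07,-0.0015,0.003],-0.28],
    [[0,0,0],[0.07,-0.0015,0.003],-0.28],
  ],
)

```text
time: 18.32
tool_pos: [552.2, 62.9, 21.9]
tcp_rot: [180.0, -0.0, 80.6]
ft_force: [0.5, 0.1, 1.4]
finger_gap: 30.7
```

```bash
python3 - <<'E'
from bench import *
from fit import *
s=sense();print(s['time'],s['tool_pos'],s['tcp_rot'],s['finger_gap'],s['ft_force'])
ci,p,d=snap('wrist','w14');P=cloud(ci,d)
F=np.array([581.8,138.6,0]);RF=RR([0,0,-9.5])
print('tcp in fence',(s['tool_pos']-F)@RF, 'force',s['ft_force']@RF)
B=(P-F)@RF
m=region(B,[-70,-85],[40,-3],18,25); print('block in fence',rect(B,m))
m=region(B,[-75,-10],[75,20],43,50); print('plate',m.sum(), rect(B,m) if m.any() else '')
snap('scene','s14');q=cv2.imread('pics/s14.png')
cv2.imwrite('pics/c14.png',np.hstack([cv2.resize(q[150:350,310:510],(400,400),interpolation=cv2.INTER_CUBIC),cv2.resize(p[:,120:520],(400,400))]))
E
```

```text
18.325 [552.15918195  62.89593297  21.91552125] [ 1.79984758e+02 -2.73876483e-02  8.05521298e+01] 30.66199769219758 [0.45334005 0.12024287 1.35462421]
tcp in fence [-16.73953704 -79.55797735  21.91552125] force [0.42727697 0.19341651 1.35462421]
block in fence (12029, np.float64(21.725878989253033), ((-17.518775939941406, -48.65325164794922), (66.67338562011719, 72.11027526855469), 0.01975283771753311))
plate 16545 (16545, np.float64(46.67473177654817), ((0.19229888916015625, 4.741701126098633), (141.5713348388672, 10.235467910766602), 0.015325874090194702))
```

View pics/c14.png

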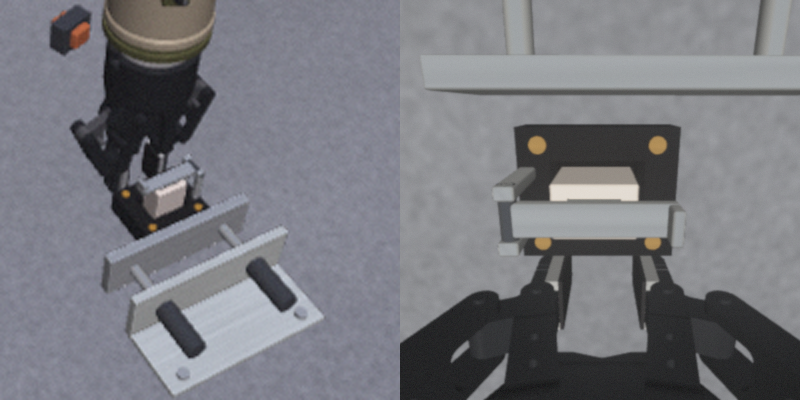

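Call:
jog_arm(
  plan=[
    [[0,0,0],[0.005,0,0],-0.28],
    [[0,0,0],[0.009,0,0],-0.28],
    [[0,0,0],[0.012,0,0],-0.28],
    [[0,0,0],[0.015,0,0],-0.28],
    [[0,0,0],[0.018,0,0],-0.28],
    [[0,0,0],[0.021,0,0],-0.28],
    [[0,0,0],[0.024,0,0],-0.28],
    [[0,0,0],[0.026,0,0],-0.28],
    [[0,0,0],[0.026,0,0],-0.28],
    [[0,0,0],[0.026,0,0],-0.28],
  ],
)

```text
time: 19.68
tool_pos: [556.2, 86.8, 21.9]
tcp_rot: [-180.0, 0.1, 80.5]
ft_force: [-2.8, -9.7, 4.7]
finger_gap: 30.8
```

```bash
cat > chk.py <<'E'
import sys
from bench import *
from fit import *
t=sys.argv[1]
s=sense();print(s['time'],s['tool_pos'],s['tcp_rot'],s['finger_gap'],s['ft_force'])
ci,p,d=snap('wrist','w'+t);P=cloud(ci,d)
F=np.array([581.8,138.6,0]);RF=RR([0,0,-9.5])
print('tcp in fence',(s['tool_pos']-F)@RF, 'force',s['ft_force']@RF)
B=(P-F)@RF
m=region(B,[-70,-38],[40,30],18,25); print('block in fence',rect(B,m),B[m][:,1].max())
m=region(B,[-75,-10],[75,40],43,50); print('plate',m.sum(), rect(B,m) if m.any() else '')
snap('scene','s'+t);q=cv2.imread('pics/s'+t+'.png')
cv2.imwrite('pics/c'+t+'.png',np.hstack([cv2.resize(q[150:350,310:510],(400,400),interpolation=cv2.INTER_CUBIC),cv2.resize(p[:,120:520],(400,400))]))
E
python3 chk.py 15
```

```text
19.675 [556.1733178   86.77328852  21.94177829] [-1.79991715e+02  1.14540764e-01  8.05181051e+01] 30.79879357222984 [-2.77761165 -9.68820539  4.70002085]
tcp in fence [-16.72135302 -55.34556185  21.94177829] force [ -1.14050327 -10.01377563   4.70002085]
block in fence (8647, np.float64(21.72999911368133), ((-5.357433319091797, -4.054012298583984), (67.96775817871094, 90.6184310913086), 89.92586517333984)) 29.975170385761885
plate 16192 (16192, np.float64(46.69882564685879), ((0.23323822021484375, 5.550956726074219), (140.85287475585938, 31.08283233642578), 0.014683524146676064))
```

View pics/c15.png

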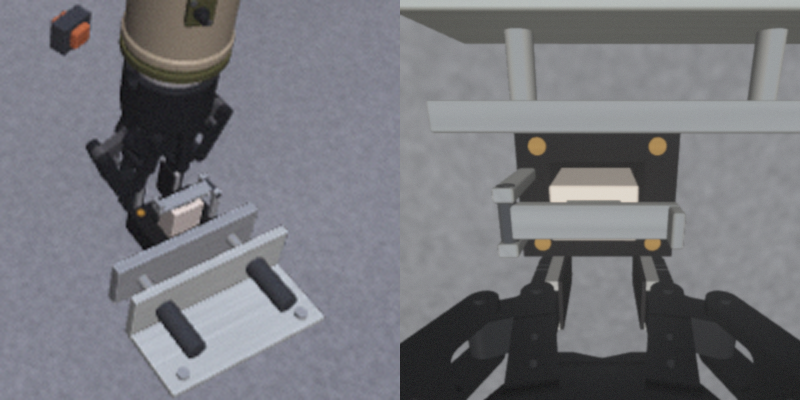

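```bash
cat >> chk.py <<'E'
for lo,hi in [(-65,-55),(55,65),(40,60)]:
    m=region(B,[lo,-15],[hi,40],44,50); print('plate y',lo,np.percentile(B[m][:,1],[2,50,98]).round(1))
m=region(B,[-48,-30],[14,30],19,24); b=B[m]; 
for x in range(-45,15,10):
    k=(b[:,0]>x)&(b[:,0]<x+10); print('blk back y',x,b[k][:,1].max().round(2))
m=region(B,[-48,-60],[14,30],50,56); print('latch z',np.median(B[m][:,2]),rect(B,m))
E
python3 chk.py 16; python3 - <<'E'
import sys; 
from fit import *
F=np.array([581.8,138.6,0]);RF=RR([0,0,-9.5])
for t in ['w14','w11','w1']:
    ci,p,d=load(t);B=(cloud(ci,d)-F)@RF
    for lo,hi in [(-65,-55),(55,65)]:
        m=region(B,[lo,-15],[hi,30],44,50); print(t,'plate y',lo,np.percentile(B[m][:,1],[2,50,98]).round(1))
E
```

```text
19.775 [556.1624546   86.73879942  21.92527429] [-1.79990346e+02  1.15789482e-01  8.05121877e+01] 30.429729575984773 [ -3.24428584 -10.38715793   4.101336  ]
tcp in fence [-16.7263749  -55.3813709   21.92527429] force [ -1.48541687 -10.78016592   4.101336  ]
block in fence (8653, np.float64(21.72306541949611), ((-5.362251281738281, -4.0684814453125), (67.99085998535156, 90.57527923583984), 89.88786315917969)) 29.99557545245035
plate 16161 (16161, np.float64(46.72195802477836), ((0.311920166015625, 5.5489044189453125), (141.17713928222656, 31.09492301940918), 0.01050566229969263))
plate y -65 [11.4 16.3 21. ]
plate y 55 [11.4 16.3 21.1]
plate y 40 [11.4 16.3 21.1]
blk back y -45 30.0
blk back y -35 9.17
blk back y -25 9.14
blk back y -15 9.14
blk back y -5 9.2
blk back y 5 9.23
latch z 53.157882262002246 (7672, np.float64(53.157882262002246), ((-17.18035888671875, -32.04976272583008), (54.937705993652344, 61.96233367919922), 89.56417083740234))
w14 plate y -65 [-0.2  4.7  9.4]
w14 plate y 55 [-0.2  4.8  9.5]
w11 plate y -65 [-0.1  4.2  9.3]
w11 plate y 55 [-0.2  4.4  9.5]
w1 plate y -65 [0.4 5.1 9.8]
w1 plate y 55 [0.2 4.9 9.7]
```

Call:
jog_arm(
  plan=[
    [[0,0,0],[0.0015,0,0],-0.28],
    [[0,0,0],[0.003,0,0],-0.28],
    [[0,0,0],[0.0045,0,0],-0.28],
    [[0,0,0],[0.0055,0,0],-0.28],
    [[0,0,0],[0.0055,0,0],-0.28],
    [[0,0,0],[0.0055,0,0],-0.28],
    [[0,0,0],[0.0055,0,0],-0.28],
    [[0,0,0],[0.0055,0,0],-0.28],
  ],
)

```text
time: 20.88
tool_pos: [557.0, 91.3, 22.0]
tcp_rot: [-180.0, 0.2, 80.5]
ft_force: [-3.2, -14.8, 6.0]
finger_gap: 31.1
```

```bash
python3 chk.py 17
```

```text
20.875 [556.96624735  91.30899759  21.96380067] [-179.98078533    0.18946046   80.50747004] 31.14906003033292 [ -3.24663798 -14.80663841   6.00744351]
tcp in fence [-16.68790595 -50.74118618  21.96380067] force [ -0.75831207 -15.13942409   6.00744351]
block in fence (9879, np.float64(21.723495471978296), ((-5.382610321044922, -4.190589904785156), (67.90963745117188, 90.47688293457031), 89.76232147216797)) 29.90882744728012
plate 16430 (16430, np.float64(46.74698966464185), ((0.00411224365234375, 9.213915824890137), (141.3400421142578, 32.41399002075195), 0.011139094829559326))
plate y -65 [16.1 20.9 25.4]
plate y 55 [15.7 20.7 25.4]
plate y 40 [15.7 20.7 25.4]
blk back y -45 29.59
blk back y -35 13.73
blk back y -25 13.77
blk back y -15 13.74
blk back y -5 13.79
blk back y 5 13.71
latch z 53.16798958288959 (7807, np.float64(53.16798958288959), ((-17.001310348510742, -28.18994903564453), (61.98908233642578, 56.51423645019531), 0.0011482579866424203))
```

View pics/c17.png

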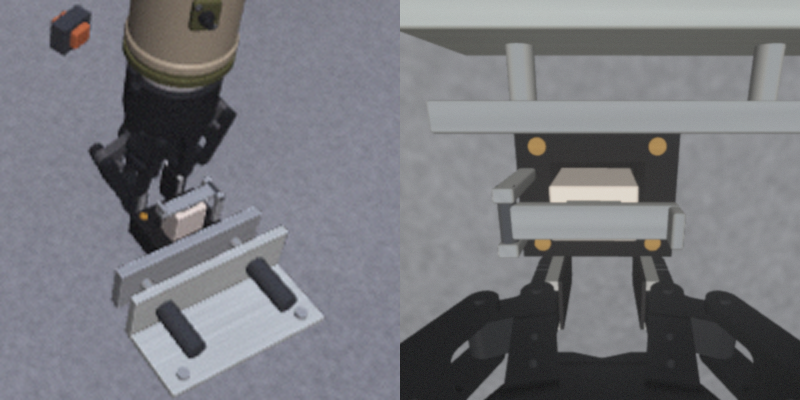

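Call:
jog_arm(
  plan=[
    [[0,0,0],[-0.0007,0,0],-0.28],
    [[0,0,0],[-0.0007,0,0],-0.28],
    [[0,0,0],[-0.0007,0,0],-0.28],
    [[0,0,0],[-0.0007,0,0],-0.28],
    [[0,0,0],[-0.0007,0,0],-0.28],
    [[0,0,0],[-0.0007,0,0],-0.28],
  ],
)

```text
time: 21.72
tool_pos: [556.9, 91.2, 21.9]
tcp_rot: [-180.0, 0.1, 80.5]
ft_force: [-2.3, -10.5, 3.7]
finger_gap: 30.7
```

```bash
python3 chk.py 18; python3 - <<'E'
from bench import *
from fit import *
ci,p,d=load('s17');P=cloud(ci,d)
snap('top','t18')
print(sense()['ft_force'],sense()['tool_pos'],sense()['time'])
a=cv2.imread('pics/top0.png');b=cv2.imread('pics/t18.png');cv2.imwrite('pics/c18.png',np.vstack([a[100:280,320:480],b[100:280,320:480]]).repeat(1,0))
E
```

```text
21.725 [556.90602853  91.24952294  21.92094782] [-1.79987658e+02  1.34884450e-01  8.05121735e+01] 30.653348610267894 [ -2.31862234 -10.51482357   3.71249711]
tcp in fence [-16.73748275 -50.80978414  21.92094782] force [ -0.55137737 -10.75330216   3.71249711]
block in fence (9947, np.float64(21.72103805432681), ((-5.389373779296875, -4.059135437011719), (67.88550567626953, 90.73120880126953), 89.99354553222656)) 29.887544901503663
plate 16627 (16627, np.float64(46.72891718294599), ((-0.0583953857421875, 9.308138847351074), (140.67405700683594, 32.71119689941406), 0.02137993834912777))
plate y -65 [16.  20.9 25.6]
plate y 55 [16.  20.9 25.6]
plate y 40 [16.  20.9 25.6]
blk back y -45 29.23
blk back y -35 13.66
blk back y -25 13.73
blk back y -15 13.76
blk back y -5 13.73
blk back y 5 13.72
latch z 53.184993117750125 (7704, np.float64(53.184993117750125), ((-17.099464416503906, -28.1230411529541), (61.764163970947266, 56.33533477783203), 0.05680300295352936))
[ -2.81957839 -11.25649666   5.07909972] [556.90517854  91.26961065  21.91932254] 21.875
```

View pics/t18.png

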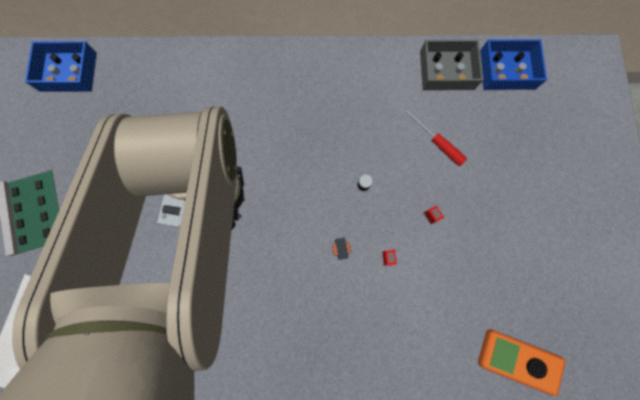

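```bash
python3 -c "
from bench import *
print(hand_in()); print(sense()['ft_force'],sense()['time'])"
```

```text
the job is handed in; nothing more can be done
None
the job is handed in; nothing more can be done
```

The relay is in the pocket, the latch is shut over it, and the arm is still pressing the block on the fence at about 10 N. I handed the job in at about 22 s of the 72 s allowed.

- **Relay:** after seating, its top measured 48 mm above the bench, which is the fully seated height. It is upright and centred to about 1 mm.
- **Latch:** I swung it over with the closed fingers and pressed it down. The bar lies level at about 53 mm, so it is shut.
- **Press on the fence:** I pushed the block with both fingertips on its front face. Its back looks square to the plate to within about 0.5°, and its middle is about 17 mm to the fence's −x side (limit 38 mm). The plate is pushed back about 16 mm, well short of the 30 mm stop. That is 9.7 N from the springs.
- **Other parts:** in the last top view the capacitor, transformer, screwdriver and red look-alikes are where they started.

One reading disagreed at first. At the end of the push the wrist read about 15 N, while the plate's travel implied 9.7 N. I put the difference down to friction on the bench but could not confirm it. Backing off 0.7 mm brought the wrist reading to 10.8–11.6 N with the plate still at 16 mm, so the two now agree to within 2 N.

The plate hides the block's back edge from the wrist camera, so I did not see that contact directly. I judged it from the plate's travel, the wrist force and the line of the block's visible top edge. I could not read the force after hand-in.

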